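# Peel the top tray off a clinging stack and present it

### The arm

A 6-joint arm with a two-finger parallel gripper is mounted at the origin on a cart in front of the work surface, level with it; the furniture and walls round the work are solid. World frame = base frame: x ahead of the robot, y to its left, z up, the work surface at z = 0. Lengths are in m, angles in rad, forces in N, time in s.
With the tool pointing down it reaches from about 0.225 to 0.875 m from the base axis. Payload 3.4 kg.
Tool frame: the origin (TCP) lies at the very end of the fingers, on their centre line; the grasp point (between the pads) lies 19 mm behind it; z points along the fingers, y is the line along which they close (so a half turn about z gives the same grasp; the last joint's range is limited). The gripper opens to 85 mm and grips with 20 to 120 N. Pads are 22 mm wide; open, the fingers measure 114 mm over their backs; the gripper's body (76 mm by 85 mm) begins 54 mm behind the grasp point. The pads swing forward as they close: fully open they stand 13 mm farther back than shut.
Start: joints at [-1.294, 0.276, 1.505, -0, 1.361, -0.121], TCP at [0.223, -0.53, 0.231] pointing down, gripper open.
Joint ranges: [-2.89, 2.89], [-0.75, 2.08], [0.22, 2.7], [-1.18, 4.32], [0.11, 2.71], [-2.7, 2.7]. Speed limits (rad/s): [2.57, 2.57, 3.14, 3.14, 3.14, 3.14].

### API

Orientations are given as a unit quaternion [w, x, y, z].
In Python, from rig import readout, vision, manip gives the robot as it stands.
- The arm moves only by the shell command python3 -m handwheel 'ROWS' [FORCE]. ROWS is JSON, a list of rows, each a list of 3 entries, a list of its own where there are three numbers: the shift along the tool's x, y, z in mm, then the turn, a rotation vector about the tool's x, y, z in units of 6 degrees (1.0 is 6 degrees), then the closure, from -1 (fully open) to 1 (shut), so that 0 is half open. A call has 1 to 20 rows; each row shifts and turns the commanded pose from where the row before left it, along the tool's axes as they then stand; what a row does not reach is not made up. A row lasts 1/8 s, in which the tool goes at most 62.5 mm and 10.7 degrees, less where a joint would pass 70% of its speed; a pose out of reach is approached as far as the arm can. A call is refused whole if a number of a shift passes 62.5 or a number of a turn 1, either way. A call with a gripper value outside its range is refused whole. The fingers move at their own pace and stop on an object; FORCE is the grip in N (left out, the last holds). Time passes only in rows, so rows that do not move let the fingers close. It gives the time, the measured TCP pose, the force, the opening and the grip force at its end, in the units of the state.
- readout.get_state(): the state, without advancing time (a new reading comes with each control period).
- vision.get_image(name): name is "side" or "top" or "wrist"; returns the picture (480x640x3 uint8, blue, green, red); there is no depth.
- vision.camera_params(name): a dict with "intrinsics" (3x3 intrinsics, pixels), "rvec" (rotation vector, rad) and "tvec" (3), from world to camera coordinates, as OpenCV has them; the wrist camera has in their place "hand_eye" (4x4, takes a point from camera to tool coordinates, whose origin is the TCP and whose axes are the flange's). Camera axes: x right, y down, z forward; pixel columns grow to the right and rows downward; lengths in m; the calibration is good to about 2 mm. A picture is of the moment at which its call begins: read the wrist's pose just before it. camera_params takes no time and is no camera call.
- manip.sign_off(): hands the job in; it is judged then, once.
The state is a dict: "clock": time; "qpos": joint angles; "qd": joint speeds; "effort": joint torques, N m; "position": TCP position; "ee_rot": TCP orientation; "contact_force": force on the tool from outside, world axes, zero at the start; "moment": the same for the moment, N m; "width": finger opening in m; "gripper_force": force on a finger pad.
Only numpy, scipy, OpenCV 4.12 (cv2) and the standard library are available. Lean on these libraries where they do the work, as an engineer would, in place of code of your own. Each camera call takes 0.05 s, during which the arm holds its last target. There are 200 camera calls.

### The job

The thin formed trays on the wooden base cling together. Take the top tray by the upright finger tab at its corner with a light grip (about 15 N, never more than 25 N), peel it off by raising that corner well up while the opposite corner still rests in the stack, then carry it across and present it over the cork mat for loading. The job finishes with the robot still holding the tray by its tab, level and motionless, centred about 15 cm above the mat; the two pegs on the mat, the rosin and the spool clamp stay where they are.

Things in the scene. Friction and masses are not known exactly. Their poses are not given: they have to be found in the camera images.
- stack: Fixed wooden base, 150 x 150 x 10 mm, with two grey trays that stay and the top tray on them. Origin: centre of its underside; x along the diagonal from tab corner to opposite corner. Stacked, the top rim is 43 to 46 mm above the bench. A sprung tongue at the middle of each side (54 mm high, 73 mm from the centre) hooks over the rim and holds with about 2 N until the rim there is raised 4 mm.
- tray_tab (a point): Grip point on the top tray's upright tab: a grey blade 9 mm thick (tray's y), 22 mm long (tray's x), 33 mm high, standing just outside one corner with nothing beside it. The point is on the blade's mid-line, 14 mm below its top, 19 mm above the rim's underside, 62 mm above the bench as stacked. Axes as the tray's: x from tab towards the opposite corner, z up.
- tray_mid (a point): Middle of the top tray, 9 mm above its underside. The tray is a grey square dish, 130 x 130 x 18 mm, corners rounded, 30 to 50 g; its x axis runs along the diagonal from tab corner to opposite corner, z up out of the dish. The tab point lies 99 mm from here along -x and 25 mm up.
- tray_far (a point): Underside of the top tray's rim at the corner opposite the tab, 82 mm from the tray's middle along its x, 15 mm above its underside. As stacked it is 43 mm above the bench; 4 mm further in, the rim rests on a stacking pip, on which the tray pivots when peeled.
- mat: Thin square cork mat, 170 x 170 x 3 mm, lying fixed on the bench with two pegs on it. Origin: centre of its underside.
- peg_a: Black peg, 21 x 75 x 11 mm, lying loose on the mat; to be left alone. Origin: centre of its underside.
- peg_b: Second black peg, as the first; to be left alone.
- rosin_cake: Round brown cake of rosin, 43 mm across, 16 mm high, loose on the bench behind the stack; to be left alone. Origin: centre of its underside.
- spool: Spool clamp (two wooden discs on a bolt), 27 x 95 x 27 mm, lying loose on the bench behind the stack; to be left alone. Origin: centre of its underside.
Not all that is in view belongs to the job. What is shaped like the part that bears tray_tab but black or blue is not meant.

How it is judged:
By the outcome, as a careful person would: the job done as asked, in the order asked, and still so for the second after the job is handed in, while the arm keeps its last pose, push and grip.
It also fails if it takes over 45 s, if anything falls off the work surface, if the arm or the gripper's body presses on something with over 40 N, if the wrist force passes 120 N, or if a joint passes its speed limit or range.

## Working session

There is one attempt and no reset: what is moved stays moved. The work goes in short steps, Python scripts to look and compute and a shell command to move; the robot and the scene stay as the last step left them, time stands still between calls to the robot, and variables do not carry over. Pictures are saved under pics/ and viewed, at most 10 in all, crops included, and the job is handed in when it is done.

```bash
mkdir -p pics; python3 - <<'E'
from rig import readout, vision
import cv2
print(readout.get_state())
for n in ("top","side"):
    cv2.imwrite(f"pics/{n}0.png",vision.get_image(n)); print(vision.camera_params(n))
print(vision.camera_params("wrist"))
E
```

```text
{'clock': 0.0, 'qpos': array([-1.29397170e+00,  2.76603652e-01,  1.50614880e+00,  6.31242002e-06,
        1.36071462e+00, -1.21005427e-01]), 'qd': array([0.00097141, 0.00047689, 0.00104749, 0.00147073, 0.00013792,
       0.0008849 ]), 'effort': array([-2.83913096e-04, -4.16776299e+01, -2.45809740e+01, -9.99442977e-05,
        1.11137959e-02, -2.36894024e-06]), 'position': array([ 0.22261112, -0.529573  ,  0.23042855]), 'ee_rot': array([-9.34604107e-04,  9.80281252e-01,  1.97605134e-01, -6.98667277e-05]), 'contact_force': array([-0.60723953,  0.59302563, -0.19282095]), 'moment': array([-0.01003157,  0.01277672, -0.03519467]), 'gripper_force': 0.0, 'width': 0.08566901201952401}
{'intrinsics': array([[476.47407064,   0.        , 322.83063922],
       [  0.        , 476.47407064, 247.11786005],
       [  0.        ,   0.        ,   1.        ]]), 'rvec': array([ 2.18325637, -2.18285647,  0.12657493]), 'tvec': array([-0.09759476,  0.62530076,  1.01394327])}
{'intrinsics': array([[602.9620068 ,   0.        , 323.2481406 ],
       [  0.        , 602.9620068 , 234.45546553],
       [  0.        ,   0.        ,   1.        ]]), 'rvec': array([ 2.08365583, -0.28203866,  0.12919211]), 'tvec': array([-0.62454169,  0.12818572,  1.44352358])}
{'intrinsics': array([[342.93446895,   0.        , 325.54814616],
       [  0.        , 342.93446895, 241.4830131 ],
       [  0.        ,   0.        ,   1.        ]]), 'hand_eye': array([[ 5.65899982e-04, -9.60888249e-01, -2.76935828e-01,
         7.03522360e-02],
       [ 9.99999816e-01,  6.03725134e-04, -5.13205823e-05,
         3.75715584e-04],
       [ 2.16506464e-04, -2.76935748e-01,  9.60888414e-01,
        -1.42022192e-01],
       [ 0.00000000e+00,  0.00000000e+00,  0.00000000e+00,
         1.00000000e+00]])}
```

View pics/top0.png

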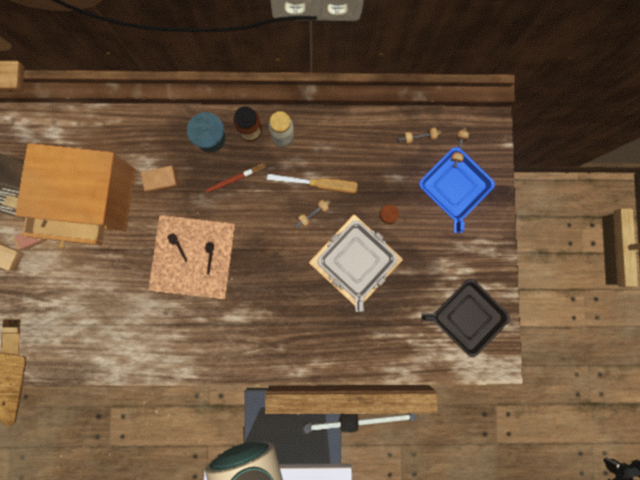

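View pics/side0.png

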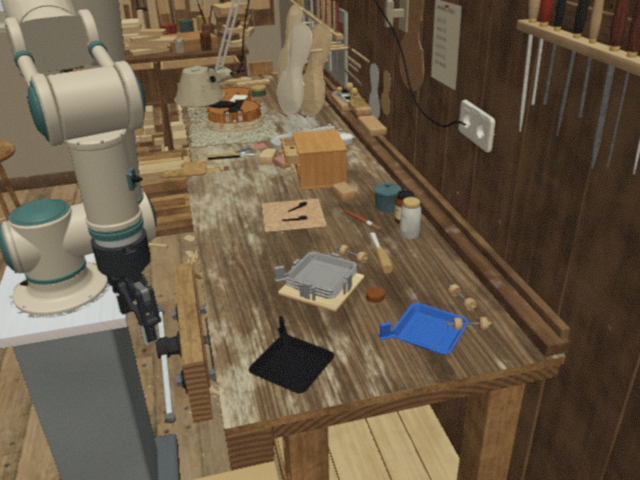

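The top view shows three tabs that could be meant: grey at (360,306), blue at (459,227) and black at (428,317). By the description it is the grey one, on the wooden base. I'll check it in a close crop.

```bash
cat > h.py <<'E'
import numpy as np, cv2
from rig import readout, vision
from scipy.spatial.transform import Rotation as R
def pose():
    s=readout.get_state(); return np.array(s["position"]), R.from_quat(np.roll(s["ee_rot"],-1)), s
def cam(n, pr=None):
    c=vision.camera_params(n); K=c["intrinsics"]
    if n!="wrist":
        Rm=cv2.Rodrigues(c["rvec"])[0]; return K,Rm,np.ravel(c["tvec"])
    p,r=pr; H=c["hand_eye"]; T=np.eye(4); T[:3,:3]=r.as_matrix(); T[:3,3]=p
    M=np.linalg.inv(T@H); return K,M[:3,:3],M[:3,3]
def ray(c,u,v,z):
    K,Rm,t=c; o=-Rm.T@t; d=Rm.T@np.linalg.inv(K)@[u,v,1]; return o+d*(z-o[2])/d[2]
def proj(c,P):
    K,Rm,t=c; q=K@(Rm@np.array(P)+t); return q[:2]/q[2]
E
python3 - <<'E'
from h import *
c=cam("top"); 
print("base",proj(c,[0,0,0]),"tcp",proj(c,[.223,-.53,.23]))
for n,u,v,z in [("tab",360,306,.076),("trayL",321,260,.045),("trayR",395,260,.045),("top",356,219,.045),
 ("baseL",309,261,.01),("baseR",403,261,.01),("baseT",354,214,.01),
 ("m1",160,217,.003),("m2",236,222,.003),("m3",226,299,.003),("m4",149,292,.003)]:
    print(n,ray(c,u,v,z).round(4))
im=cv2.imread("pics/top0.png"); s=cv2.imread("pics/side0.png")
a=cv2.resize(im[200:320,300:420],(600,600),interpolation=3)[:, :400] if 0 else cv2.resize(im[205:320,300:415],(400,400),interpolation=2)
b=cv2.resize(s[240:310,260:380],(400,233),interpolation=2); m=cv2.resize(im[210:305,145:240],(400,400),interpolation=2)
o=np.zeros((600,800,3),np.uint8); o[:400,:400]=a; o[:400,400:]=m; o[400:,:343]=cv2.resize(s[240:310,260:380],(343,200),interpolation=2); cv2.imwrite("pics/crop1.png",o)
E
```

```text
base [276.96873261 540.96033504] tcp [577.58012928 469.93245381]
tab [ 0.4983 -0.1736  0.076 ]
trayL [ 0.596  -0.0932  0.045 ]
trayR [ 0.5961 -0.2533  0.045 ]
top [ 0.6855 -0.1695  0.045 ]
baseL [ 0.5962 -0.0671  0.01  ]
baseR [ 0.5963 -0.2773  0.01  ]
baseT [ 0.7023 -0.1682  0.01  ]
m1 [0.6955 0.2679 0.003 ]
m2 [0.6845 0.0975 0.003 ]
m3 [0.5121 0.1168 0.003 ]
m4 [0.5277 0.2869 0.003 ]
```

View pics/crop1.png

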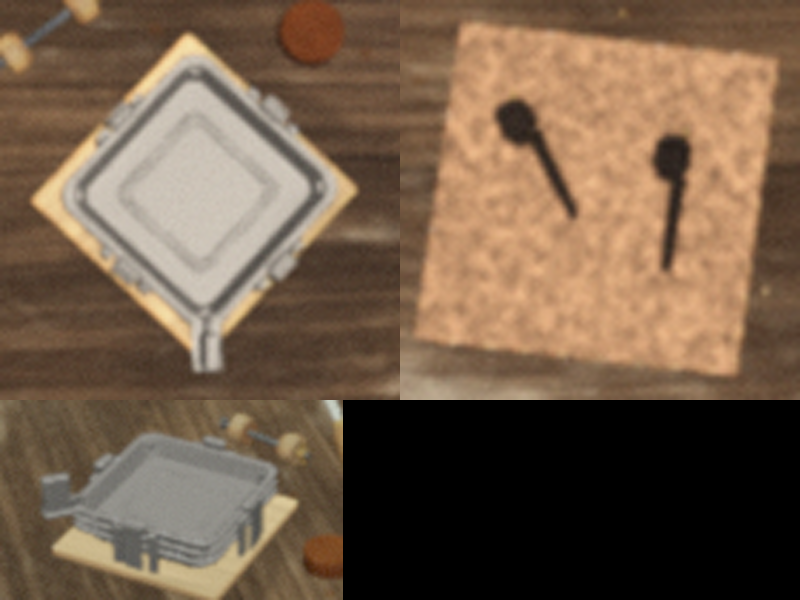

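The crop confirms it. The grey tray sits on the wooden base, with its tab at crop (207,345), about px (359.5,304). The mat is clear except for its two pegs. I'll move above the tab and look with the wrist camera.

```bash
python3 -m handwheel '[[[0,0,0],[0,0,0.875],-1],[[0,0,0],[0,0,0.875],-1],[[0,0,0],[0,0,0.875],-1],[[0,0,0],[0,0,0.875],-1],[[28,-34,0],[0,0,0],-1],[[28,-34,0],[0,0,0],-1],[[29,-35,0],[0,0,0],-1],[[29,-35,0],[0,0,0],-1],[[29,-35,5],[0,0,0],-1],[[29,-35,10],[0,0,0],-1],[[29,-35,15],[0,0,0],-1],[[29,-35,15],[0,0,0],-1],[[28,-34,20],[0,0,0],-1],[[28,-33,20],[0,0,0],-1],[[0,0,0],[0,0,0],-1],[[0,0,0],[0,0,0],-1]]'
python3 - <<'E'
from h import *
p,r,s=pose(); im=vision.get_image("wrist"); c=cam("wrist",(p,r))
np.savez("w1.npz",p=p,q=r.as_quat()); cv2.imwrite("pics/w1.png",im)
print(p,r.as_euler('xyz',degrees=True))
print("tab est",proj(c,[.498,-.175,.076]),"tcp",proj(c,p))
E
```

```text
clock: 2.1
position: [0.4975, -0.1765, 0.1461]
ee_rot: [0.0, 1.0, 0.016, -0.0]
contact_force: [0.2, -0.4, 0.1]
width: 0.0851
gripper_force: 0.0
[ 0.4975488  -0.17653373  0.1461435 ] [1.79978771e+02 5.15418953e-02 1.83612073e+00]
tab est [322.67791467 254.4043321 ] tcp [324.80795633 303.88194183]
```

View pics/w1.png

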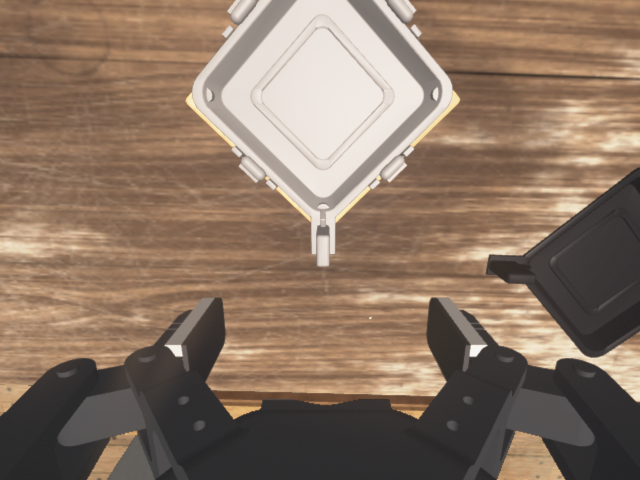

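The wrist view shows the blade's top at (323,238–266) and the tray's left and right corners level at (192,95) and (453,95). So the tool's yaw matches the tray's.

```bash
python3 - <<'E'
from h import *
d=np.load("w1.npz"); p=d["p"]; r=R.from_quat(d["q"]); c=cam("wrist",(p,r))
for n,u,v,z in [("tabnear",323,266,.076),("tabfar",323,238,.076),("tab",322.8,252,.076),("L",192,95,.045),("R",453.5,95,.045),("cav",323,97,.03)]:
    P=ray(c,u,v,z); print(n,P.round(4),"tool",(r.inv().apply(P-p)*1e3).round(1))
E
```

```text
tabnear [ 0.49   -0.1755  0.076 ] tool [-7.5 -1.3 70.1]
tabfar [ 0.5091 -0.1749  0.076 ] tool [11.6 -1.3 70.1]
tab [ 0.4996 -0.175   0.076 ] tool [ 2.2 -1.5 70.1]
L [ 0.5951 -0.086   0.045 ] tool [100.5 -87.4 101. ]
R [ 0.6007 -0.2576  0.045 ] tool [100.6  84.3 101.1]
cav [ 0.5984 -0.1718  0.03  ] tool [101.1  -1.5 116.1]
```

```bash
python3 -m handwheel '[[[2,-1.4,10],[0,0,0],-1],[[0,0,20],[0,0,0],-1],[[0,0,20],[0,0,0],-1],[[0,0,20],[0,0,0],-1],[[0,0,15],[0,0,0],-1],[[0,0,10],[0,0,0],-1],[[0,0,8],[0,0,0],-1],[[0,0,0],[0,0,0],-1],[[0,0,0],[0,0,0],0],[[0,0,0],[0,0,0],0.5]]' 15
python3 -m handwheel '[[[0,0,0],[0,0,0],0.7],[[0,0,0],[0,0,0],0.8],[[0,0,0],[0,0,0],0.9],[[0,0,0],[0,0,0],1],[[0,0,0],[0,0,0],1],[[0,0,0],[0,0,0],1],[[0,0,0],[0,0,0],1]]' 15
```

```text
clock: 3.4
position: [0.5002, -0.1751, 0.0438]
ee_rot: [0.0, 1.0, 0.016, 0.001]
contact_force: [-0.0, -0.1, -0.0]
width: 0.0517
gripper_force: 0.0
clock: 4.28
position: [0.4999, -0.1748, 0.0435]
ee_rot: [0.0, 1.0, 0.016, 0.0]
contact_force: [-1.2, 0.9, 5.0]
width: 0.0167
gripper_force: 21.0
```

```bash
python3 -m handwheel '[[[0,0,0],[0,0,0],1],[[0,0,0],[0,0,0],1]]' 15
python3 - <<'E'
from h import *
im=vision.get_image("wrist"); 
s=vision.get_image("side")
o=np.zeros((600,800,3),np.uint8); o[:,:400]=cv2.resize(im[150:450,220:420],(400,600),interpolation=2); o[:300,400:]=cv2.resize(s[220:310,250:370],(400,300),interpolation=2); cv2.imwrite("pics/w2.png",o)
print(pose()[2]["gripper_force"],pose()[2]["width"],pose()[2]["contact_force"],pose()[2]["moment"])
E
```

```text
clock: 4.53
position: [0.4999, -0.1749, 0.0435]
ee_rot: [0.0, 1.0, 0.016, 0.0]
contact_force: [-0.2, 1.3, 5.0]
width: 0.0172
gripper_force: 21.0
20.989141166210175 0.016795953062369227 [0.23577303 1.69080571 5.84877694] [0.22424364 0.12446972 0.04439564]
```

View pics/w2.png

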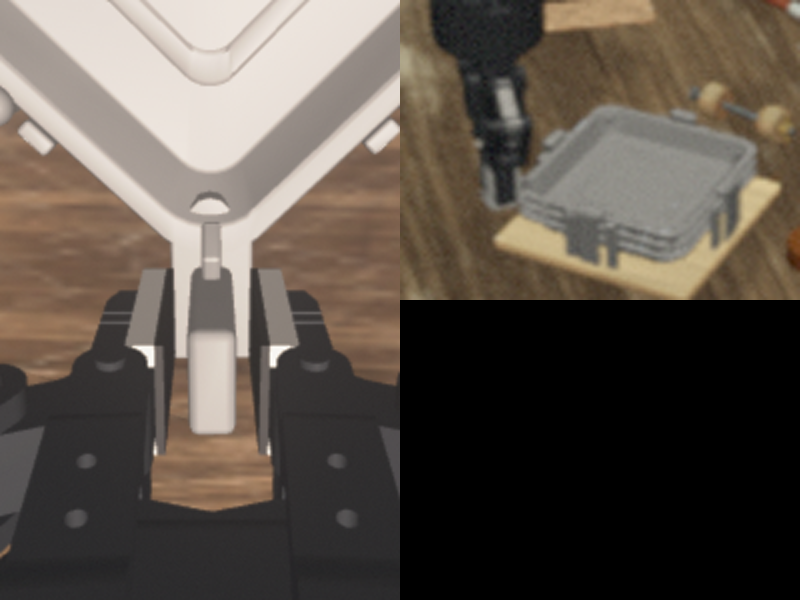

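The wrist crop shows the fingertips closing on the 17 mm foot under the blade, about 3 mm thick, and not on the blade itself. I'll open, rise 6 mm and close again.

```bash
python3 -m handwheel '[[[0,0,0],[0,0,0],0.3],[[0,0,0],[0,0,0],0.3],[[0,0,0],[0,0,0],0.3],[[0,0,-3],[0,0,0],0.3],[[0,0,-3],[0,0,0],0.3],[[0,0,0],[0,0,0],0.5],[[0,0,0],[0,0,0],0.6],[[0,0,0],[0,0,0],0.7],[[0,0,0],[0,0,0],0.8],[[0,0,0],[0,0,0],0.9],[[0,0,0],[0,0,0],1],[[0,0,0],[0,0,0],1],[[0,0,0],[0,0,0],1],[[0,0,0],[0,0,0],1],[[0,0,0],[0,0,0],1]]' 15
python3 - <<'E'
from h import *
p,r,s=pose();im=vision.get_image("wrist"); cv2.imwrite("pics/w3.png",cv2.resize(im[60:450,190:450],(400,600),interpolation=2))
print(p,s["gripper_force"],s["width"],s["contact_force"],s["moment"])
E
```

```text
clock: 6.5
position: [0.4997, -0.1748, 0.0493]
ee_rot: [-0.0, 1.0, 0.016, -0.0]
contact_force: [0.2, 2.0, 1.2]
width: 0.0086
gripper_force: 22.4
[ 0.49969355 -0.1747551   0.04928821] 22.44539737701416 0.008636256166324387 [0.21874994 2.02338313 1.23063071] [ 0.43216008 -0.08480413  0.18085351]
```

View pics/w3.png

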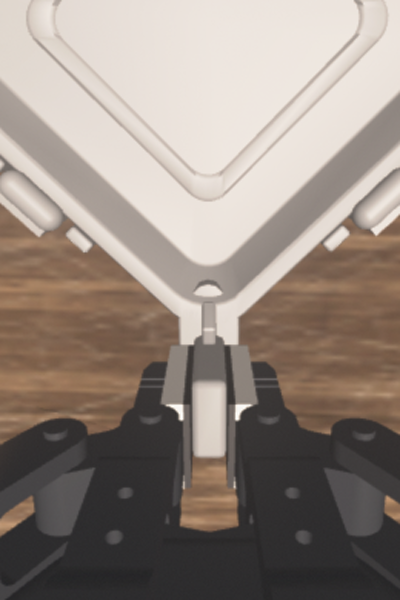

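The blade is now held: width 8.6 mm, grip 22 N. Peeling about the far pip, first 12°.

```bash
python3 -m handwheel '[[[0.08,0,-1.85],[0,-0.1,0],1],[[0.08,0,-1.85],[0,-0.1,0],1],[[0.16,0,-3.7],[0,-0.2,0],1],[[0.16,0,-3.7],[0,-0.2,0],1],[[0.16,0,-3.7],[0,-0.2,0],1],[[0.16,0,-3.7],[0,-0.2,0],1],[[0.16,0,-3.7],[0,-0.2,0],1],[[0.16,0,-3.7],[0,-0.2,0],1],[[0.16,0,-3.7],[0,-0.2,0],1],[[0.16,0,-3.7],[0,-0.2,0],1],[[0.16,0,-3.7],[0,-0.2,0],1],[[0,0,0],[0,0,0],1]]' 15
python3 - <<'E'
from h import *
p,r,s=pose();im=vision.get_image("wrist");sd=vision.get_image("side")
o=np.zeros((600,800,3),np.uint8); o[:300,:400]=cv2.resize(im,(400,300),interpolation=3); o[:400,400:]=cv2.resize(sd[210:310,270:370],(400,400),interpolation=2); cv2.imwrite("pics/w4.png",o)
print(p,r.as_euler('xyz',degrees=True),s["gripper_force"],s["width"],s["contact_force"],s["moment"])
E
```

```text
clock: 8.05
position: [0.5051, -0.1749, 0.0861]
ee_rot: [0.002, 0.994, 0.016, -0.105]
contact_force: [-3.1, 1.1, 1.6]
width: 0.0087
gripper_force: 22.4
[ 0.50506368 -0.17494495  0.08609853] [179.9715364   12.03481828   1.80531108] 22.40263044834137 0.008697578213583041 [-3.05743118  1.12768095  1.59496832] [0.20927486 0.1379374  0.09352986]
```

View pics/w4.png

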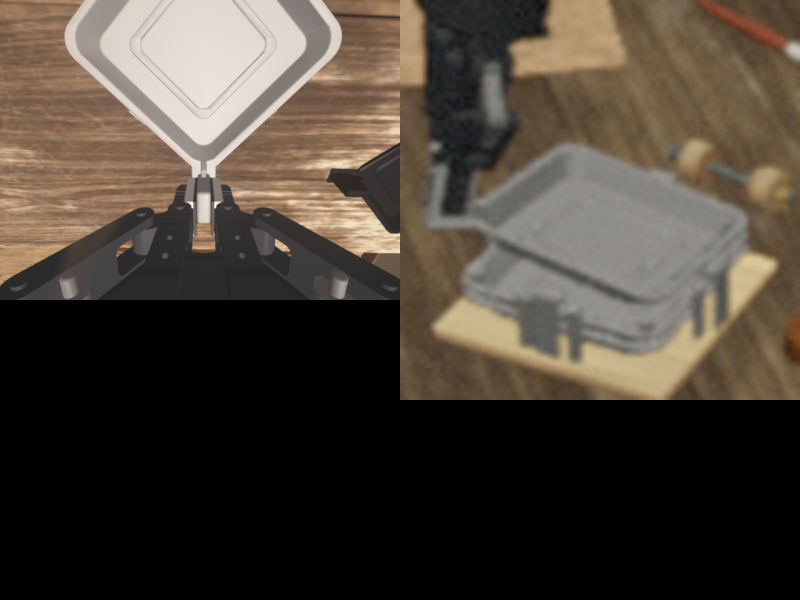

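The side view shows only the top tray tilted, clear of its tongues on the near side, with the far corner still in the stack. I'll go on to about 18°, easing the small x push, and then lift straight up.

```bash
python3 -m handwheel '[[[-0.1,0,-3.7],[0,-0.2,0],1],[[-0.1,0,-3.7],[0,-0.2,0],1],[[-0.1,0,-3.7],[0,-0.2,0],1],[[-0.1,0,-3.7],[0,-0.2,0],1],[[-0.1,0,-3.7],[0,-0.2,0],1],[[0,0,0],[0,0,0],1],[[0,0,0],[0,0,0],1]]' 15
python3 - <<'E'
from h import *
p,r,s=pose();print(p,r.as_euler('xyz',degrees=True),s["gripper_force"],s["width"],s["contact_force"],s["moment"])
E
python3 -m handwheel '[[[-0.9,0,-2.9],[0,0,0],1],[[-0.9,0,-2.9],[0,0,0],1],[[-1.2,0,-3.8],[0,0,0],1],[[-1.5,0,-4.8],[0,0,0],1],[[-2.5,0,-7.6],[0,0,0],1],[[-3.1,0,-9.5],[0,0,0],1],[[-4.6,0,-14.3],[0,0,0],1],[[-4.6,0,-14.3],[0,0,0],1],[[-3.1,0,-9.5],[0,0,0],1],[[-1.5,0,-4.8],[0,0,0],1],[[0,0,0],[0,0,0],1]]' 15
python3 - <<'E'
from h import *
p,r,s=pose();print(p,s["gripper_force"],s["width"],s["contact_force"],s["moment"])
im=vision.get_image("wrist");sd=vision.get_image("side")
o=np.zeros((400,800,3),np.uint8); o[:300,:400]=cv2.resize(im,(400,300),interpolation=3); o[:,400:]=cv2.resize(sd[170:310,250:390],(400,400),interpolation=2); cv2.imwrite("pics/w5.png",o)
E
```

```text
clock: 9.02
position: [0.5094, -0.1746, 0.1038]
ee_rot: [0.003, 0.988, 0.015, -0.156]
contact_force: [0.6, 0.2, 2.3]
width: 0.0086
gripper_force: 22.4
[ 0.50944669 -0.17460946  0.10384797] [179.98830237  17.94154329   1.7924551 ] 22.355925142765045 0.00861610599106842 [0.63142385 0.21347539 2.26579992] [ 0.06999474 -0.43084225  0.09844762]
clock: 10.4
position: [0.5093, -0.1746, 0.1824]
ee_rot: [0.003, 0.988, 0.015, -0.156]
contact_force: [0.6, 0.7, -0.5]
width: 0.0084
gripper_force: 22.1
[ 0.50932438 -0.17460783  0.18236339] 22.09234446287155 0.008373954267904504 [ 0.60428078  0.6996599  -0.53702145] [ 0.02298109 -0.17784442  0.03319978]
```

View pics/w5.png

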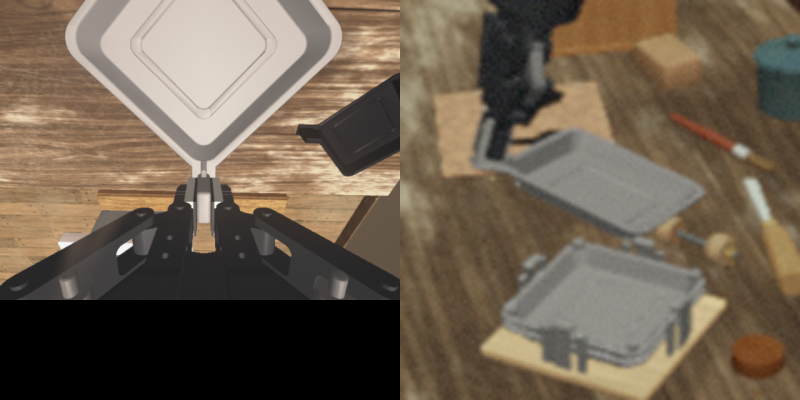

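The tray is off the stack and the two lower trays stayed. The tilted tray's tab is in the grip as before. Levelling now and working out the shift to the mat.

```bash
python3 -m handwheel '[[[0,0,0],[0,0.1,0],1],[[0,0,0],[0,0.2,0],1],[[0,0,0],[0,0.3,0],1],[[0,0,0],[0,0.3,0],1],[[0,0,0],[0,0.3,0],1],[[0,0,0],[0,0.3,0],1],[[0,0,0],[0,0.3,0],1],[[0,0,0],[0,0.3,0],1],[[0,0,0],[0,0.3,0],1],[[0,0,0],[0,0.3,0],1],[[0,0,0],[0,0.2,0],1],[[0,0,0],[0,0.1,0],1],[[0,0,0],[0,0,0],1]]' 15
python3 - <<'E'
from h import *
p,r,s=pose(); print(p,r.as_euler('xyz',degrees=True),s["gripper_force"])
c=cam("top"); m=np.mean([ray(c,u,v,.003) for u,v in [(159.7,215.5),(234.5,223.8),(225,299.1),(148.6,290.75)]],0)
x=r.apply([1,0,0]); T=m-.099*x; T[2]=.169; print(m,T,"tool mm",r.inv().apply(T-p)*1e3)
E
```

```text
clock: 12.12
position: [0.5092, -0.1746, 0.1822]
ee_rot: [0.0, 1.0, 0.016, 0.0]
contact_force: [-0.4, -0.1, 0.0]
width: 0.0087
gripper_force: 22.1
[ 0.5091785  -0.17464586  0.18215408] [ 1.79992635e+02 -1.65107079e-02  1.78056626e+00] 22.079112231731415
[0.60541476 0.19410075 0.003     ] [0.50646256 0.19102465 0.169     ] tool mm [   8.64359894 -365.58002577   13.10957313]
```

```bash
python3 -m handwheel '[[[0.5,-5,0.7],[0,0,0],1],[[0.5,-10,0.7],[0,0,0],1],[[0.5,-15,0.7],[0,0,0],1],[[0.5,-20,0.7],[0,0,0],1],[[0.5,-24,0.7],[0,0,0],1],[[0.5,-27,0.7],[0,0,0],1],[[0.5,-27,0.7],[0,0,0],1],[[0.5,-27,0.7],[0,0,0],1],[[0.5,-27,0.7],[0,0,0],1],[[0.5,-27,0.7],[0,0,0],1],[[0.5,-27,0.7],[0,0,0],1],[[0.5,-27,0.7],[0,0,0],1],[[0.5,-28,0.7],[0,0,0],1],[[0.5,-24,0.7],[0,0,0],1],[[0.5,-20,0.7],[0,0,0],1],[[0.5,-15,0.7],[0,0,0],1],[[0.5,-10,0.7],[0,0,0],1],[[0,-5,0.7],[0,0,0],1],[[0,0,0],[0,0,0],1],[[0,0,0],[0,0,0],1]]' 15
python3 -m handwheel '[[[0,0,0],[0,0,0],1],[[0,0,0],[0,0,0],1],[[0,0,0],[0,0,0],1]]' 15
python3 - <<'E'
from h import *
p,r,s=pose();print(p,r.as_euler('xyz',degrees=True),s["gripper_force"],s["width"],s["contact_force"],abs(s["qd"]).max())
c=cam("wrist",(p,r));x=r.apply([1,0,0]);y=r.apply([0,1,0]);m=p+.099*x+[0,0,-.012]
cs=cam("side");ct=cam("top")
im=vision.get_image("wrist");sd=vision.get_image("side");t=vision.get_image("top")
# predicted rim corners (level tray): left, right (rounded ~ 82-84mm), rim top 8 mm above mid
for a,b in [(0,-83),(0,83),(83,0)]:
    P=m+a*1e-3*x+b*1e-3*y+[0,0,.009]
    for k,q,n in [(im,c,"w"),(sd,cs,"s"),(t,ct,"t")]:
        u=proj(q,P);print(n,a,b,u.round(1)); cv2.circle(k,tuple(int(i) for i in u.round()),2,(0,0,255),-1)
o=np.zeros((600,800,3),np.uint8); o[:300,:400]=cv2.resize(im,(400,300),interpolation=3); o[:400,400:]=cv2.resize(sd[120:240,220:340],(400,400),interpolation=2); o[300:,:400]=cv2.resize(t[195:315,130:290],(400,300),interpolation=2); cv2.imwrite("pics/w6.png",o)
E
```

```text
clock: 14.62
position: [0.5064, 0.1899, 0.1695]
ee_rot: [0.0, 1.0, 0.015, -0.0]
contact_force: [0.4, -0.5, -0.9]
width: 0.0087
gripper_force: 22.1
clock: 15.0
position: [0.5063, 0.1903, 0.1695]
ee_rot: [0.0, 1.0, 0.015, 0.0]
contact_force: [-0.4, 1.0, -0.2]
width: 0.0085
gripper_force: 22.1
[0.50634614 0.19029409 0.16952436] [ 1.79996606e+02 -3.67437947e-03  1.77060867e+00] 22.07626909017563 0.008531752505033753 [-0.37030132  0.99796006 -0.22995685] 0.00258469028931528
w 0 -83 [108.3  65.1]
s 0 -83 [282.7 150.9]
t 0 -83 [126.3 252. ]
w 0 83 [541.4  65.3]
s 0 83 [297.1 173.9]
t 0 83 [214.7 249.4]
w 83 0 [ 324.8 -224.4]
s 83 0 [318.8 157.9]
t 83 0 [170.6 207.4]
```

View pics/w6.png

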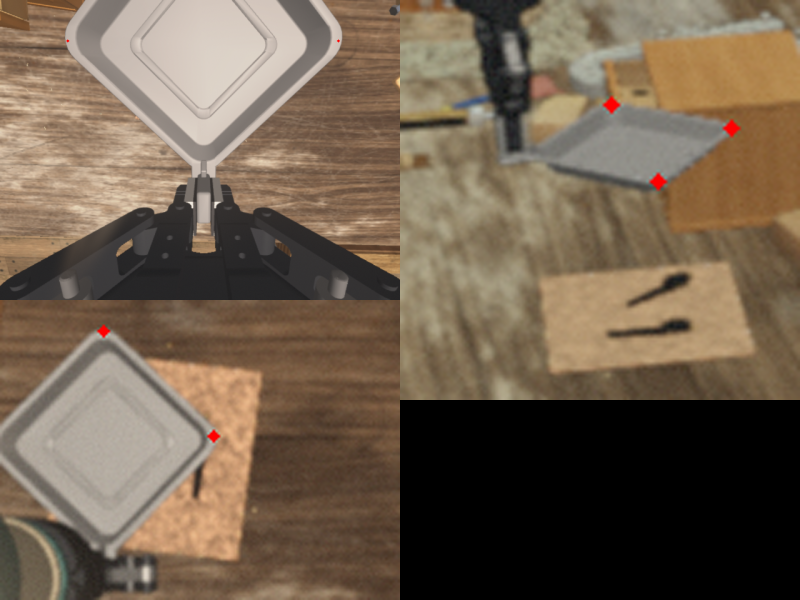

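The level-tray rim corners I predicted fall on the real rim in all three views. The tray is level, centred over the mat and still, and the pegs have not moved.

```bash
python3 -c "
from rig import manip; print(manip.sign_off())"
```

```text
the job is handed in; nothing more can be done
None
```

The top tray was peeled off tab corner first, at about 22 N (I asked for 15 N), and handed in at 15 s held level and still by its tab, centred about 15 cm above the mat; one earlier close caught the tab's foot at 21 N before I regripped the blade.

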